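# Open the child-resistant solvent tin

## Task

Open the grey solvent tin: push its white child-resistant cap down with about 17 N until it lands (never more than 21 N, the locking collar is brittle), keep it down while you turn it anticlockwise until it is free, and lift it off. Set the cap down, top up, inside the blue tray without dropping it, let go, and leave the other things on the bench where they are.

Things in the scene. Friction and masses are not known exactly. Their poses are not given: they have to be found in the camera images.
- tin: Round grey solvent tin with a yellow band, 82 mm in diameter, fixed in a square steel holder (104 mm wide, 8 mm thick) screwed to the bench. Origin: on the bench under the tin's axis, z up. The tin's flat top is 100 mm up. A red locking collar, 45 mm in diameter, sits on the neck below the cap; its top is 2 to 16 mm above the tin's top, differs from tin to tin and is not measured.
- neck_top (a point): Rim of the tin's neck (24 mm wide, 128 mm above the bench, hidden in the cap). Held down, the cap turns anticlockwise seen from above: past 38 degrees its lugs are clear of collar and catches and up to 82 degrees (60 is best) it can be lifted straight off; at 82 it meets a stop. It cannot turn clockwise. 1.5 mm of sideways play on the neck.
- cap: White ribbed child-resistant cap, 48 mm in diameter, 34 mm high, about 60 g, locked on the neck at the start (rim 120 mm above the bench). Origin: centre of its open lower rim, z up along its axis; x lies within 2 degrees of the tin's x while locked.
- cap_top (a point): Centre of the cap's flat top. A spring pushes the cap up: 11 N at rest, 0.2 N more per mm down. It unlocks 3 to 17 mm down (varies); 1.2 mm lower the rim lands hard on the collar. The spring takes at most 15 N; all push beyond the spring's loads the collar, which breaks if the cap bears on it with over 10 N, pressing or turning against its teeth. Once free the spring lifts the cap 4 mm.
- tray: Blue square drip tray, 120 mm wide and 16 mm high over all, walls 4 mm, floor 4 mm thick, fixed to the bench. Origin: centre of its underside, z up, x and y along its sides.
- glue_bottle: Bystander: white glue bottle with a yellow label and long spout, 34 mm in diameter, 92 mm high, standing; origin at the centre of its foot. Leave it where it is.
- marker_red: Bystander: red-capped white marker lying along its own y axis, 139 mm long, 18 mm thick; origin at the centre of its underside (it lies on the 7 mm base plate). Leave it where it is.
- house_block: Bystander: small concrete-grey model house, 34 x 40 x 44 mm; origin at the centre of its underside (it lies on the 7 mm base plate). Leave it where it is.

How it is judged:
On the way, in this order (a step that is already met when the one before it is completed fails the run):
1. the cap, still down on the neck, has been turned anticlockwise clear of the teeth (more than 38 degrees) (angle between the x axis of cap and the x axis of tin, either way round above 0.66 rad and z of cap in the frame of tin below 0.126 m and horizontal distance between cap and tin below 0.006 m), for 0.05 s.
2. the cap has been lifted off the neck (z of cap in the frame of tin above 0.145 m), for 0.1 s.
3. the cap stands on the tray's floor while still held (not dropped) (z of cap in the frame of tray below 0.009 m and contact force between cap and tray above 0.2 N and contact force between the fingers and cap above 0.5 N), for 0.05 s.
At the end, for the whole second after the job is handed in: The cap stands flat (within 0.1 rad) on the tray's floor, top up, wholly inside the tray's walls (centre within 33 mm of the tray's centre along both sides), at rest and released (x of cap in the frame of tray between -0.033 and 0.033 m and y of cap in the frame of tray between -0.033 and 0.033 m and z of cap in the frame of tray below 0.007 m and angle between cap's own z axis and vertical below 0.1 rad and linear speed of cap below 0.02 m/s); the robot touches nothing.
It fails at once if the cap bears on the locking collar with more than 10 N (rammed down, or turned against the teeth) (contact force between cap and collar above 10 N).
It fails at once if the glue bottle moved more than 20 mm or tipped (distance of glue_bottle from where it was at the start of the episode above 0.02 m or angle between glue_bottle's own z axis and vertical above 0.3 rad).
It fails at once if the marker moved more than 20 mm (distance of marker_red from where it was at the start of the episode above 0.02 m).
It fails at once if the model house moved more than 20 mm (distance of house_block from where it was at the start of the episode above 0.02 m).
It also fails if it takes over 72 s, if anything falls off the work surface, if the arm or the gripper's body presses on something with over 40 N, if the wrist force passes 120 N, or if a joint passes its speed limit or range.

## Robot

A 6-joint arm with a two-finger parallel gripper is mounted at the origin on a cart in front of the work surface, level with it; the furniture and walls round the work are solid. World frame = base frame: x ahead of the robot, y to its left, z up, the work surface at z = 0. Lengths are in m, angles in rad, forces in N, time in s.
With the tool pointing down it reaches from about 0.375 to 0.9 m from the base axis. Payload 3.1 kg.
Tool frame: the origin (TCP) lies on the centre line of the jaws, within the pads' length; the fingertips stand robot.tip_reach ahead of it and the grasp point (between the pads) is the TCP (robot.tip_reach is the distance from the TCP to the fingertips, in m); z points along the fingers, y is the direction in which the jaws open and shut (so a half turn about z gives the same grasp; the last joint's range is limited). The gripper opens to 87 mm and grips with 3 to 60 N. Pads are 19 mm wide; open, the fingers measure 117 mm over their backs; the gripper's body (75 mm by 190 mm) begins 51 mm behind the grasp point.
Start: joints at [0.933, 0.527, 1.433, -0, 1.181, -0.178], TCP at [0.277, 0.56, 0.242] pointing down, gripper open.
Joint ranges: [-3.08, 3.08], [-0.75, 2.2], [0.22, 2.44], [-1.43, 4.57], [0, 2.65], [-2.85, 2.85]. Speed limits (rad/s): [2.79, 2.79, 3.14, 3.14, 3.14, 3.14].

## Interface

Orientations are given as a unit quaternion [x, y, z, w].
In Python, from rig import telemetry, viewer, robot gives the robot as it stands. The module is installed in compiled form; this text tells all that it offers.
- The arm moves only by the tool step_arm, never from a script. Its argument "targets" is a list of rows, each an object of numbers: "dx", "dy", "dz": the shift along the tool's x, y, z in m; "rx", "ry", "rz": the turn, a rotation vector about the tool's x, y, z in degrees. In form: [{"dx": .., "dy": .., "dz": .., "rx": .., "ry": .., "rz": ..}, ...]. A call has exactly 5 rows; each row is the pose to reach, as a shift and turn from the pose measured when the call began, along the tool's axes at that moment; what a row does not reach only later rows make up. A row lasts 1/8 s, in which the tool goes at most 62.5 mm and 10.7 degrees, less where a joint would pass 70% of its speed; a pose out of reach is approached as far as the arm can. A call with a gripper value outside its range is refused whole. "gripper" is the opening, from 0 (shut) to 1 (fully open), set as the call begins (left out, the last holds). The fingers move at their own pace and stop on an object; "force" is the grip in N (left out, the last holds). Time passes only in rows, so rows that repeat a pose let the fingers close, or fill a call up. It gives the time, the measured TCP pose, the force and the opening at its end, in the units of the state.
- telemetry.get_obs(): the state, without advancing time (a new reading comes with each control period).
- viewer.camera(name): name is "scene" or "top" or "wrist"; returns a dict with "img" (480x640x3 uint8, blue, green, red), "depth" (480x640 float32, m along the optical axis (not along the pixel's ray), 0 where there is no reading), "K" (3x3 intrinsics, pixels), "R" (3x3) and "t" (3): a world point X has camera coordinates R X + t. Camera axes: x right, y down, z forward; pixel columns grow to the right and rows downward; lengths in m; the calibration is good to about 2 mm. A picture is of the moment at which its call begins.
- robot.hand_in(): hands the job in, once; it reports no verdict.
The state is a dict: "time": time; "q": joint angles; "joint_velocities": joint speeds; "joint_torque": joint torques, N m; "position": TCP position; "tool_rot": TCP orientation; "ft_force": force on the tool from outside, world axes, zero at the start; "moment": the same for the moment, N m; "grip_width": finger opening in m.
Only numpy, scipy, OpenCV 4.12 (cv2) and the standard library are available. Lean on these libraries where they do the work, as an engineer would, in place of code of your own. Each camera call takes 0.05 s, during which the arm holds its last target.

## Working session

There is one attempt and no reset: what is moved stays moved. The work goes in short steps, Python scripts to look and compute and a tool call to move; the robot and the scene stay as the last step left them, time stands still between calls to the robot, and variables do not carry over. Pictures are saved under pics/ and viewed, and the job is handed in when it is done.

Besides the shell and the picture viewer there is one more tool, called after "Request:" by a JSON object that holds its "method" and its "body", one argument or row to a line. step_arm: Moves the arm, as the interface text tells. Its arguments: {"type":"object","properties":{"targets":{"type":"array"},"gripper":{"type":"number"},"force":{"type":"number"}},"required":["targets"]}

```bash
mkdir -p pics
python3 - <<'E'
from rig import telemetry, viewer, robot
import cv2,numpy as np
o=telemetry.get_obs()
for k,v in o.items(): print(k,np.round(v,4))
print(robot.tip_reach)
for n in ["scene","top"]:
    c=viewer.camera(n); cv2.imwrite(f"pics/{n}0.png",c["img"]); np.savez(f"{n}0.npz",**c)
    print(n,c["K"].round(1).tolist(),(-c["R"].T@c["t"]).round(3))
E
```

```text
time 0.0
q [ 0.9335  0.5285  1.4339 -0.      1.1814 -0.1785]
joint_velocities [-0.0007 -0.0002 -0.0021  0.0021  0.0004  0.0009]
joint_torque [-1.30000e-03 -4.40045e+01 -1.76590e+01  6.32000e-02  5.82000e-02
 -2.00000e-04]
position [0.2764 0.5598 0.2406]
tool_rot [ 2.274e-01  9.738e-01 -1.000e-03 -4.000e-04]
ft_force [ 0.0778 -0.0228 -0.2523]
moment [ 0.0591 -0.0415  0.0163]
grip_width 0.087
0.019
scene [[545.2, 0.0, 320.4], [0.0, 545.2, 237.8], [0.0, 0.0, 1.0]] [0.017 0.006 0.767]
top [[513.0, 0.0, 320.9], [0.0, 513.0, 240.0], [0.0, 0.0, 1.0]] [0.471 0.298 0.966]
```

View pics/scene0.png

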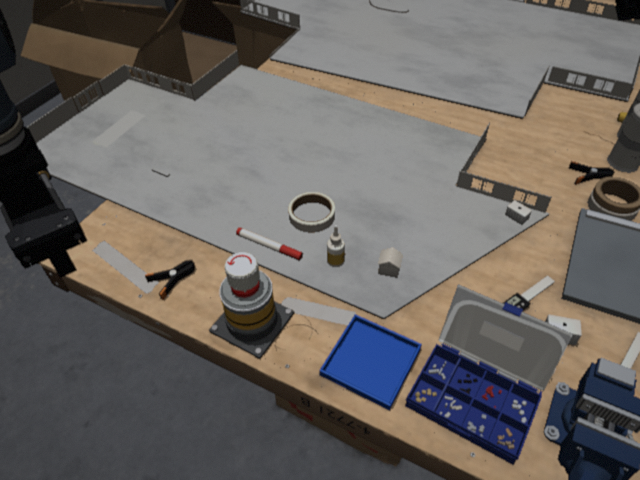

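View pics/top0.png

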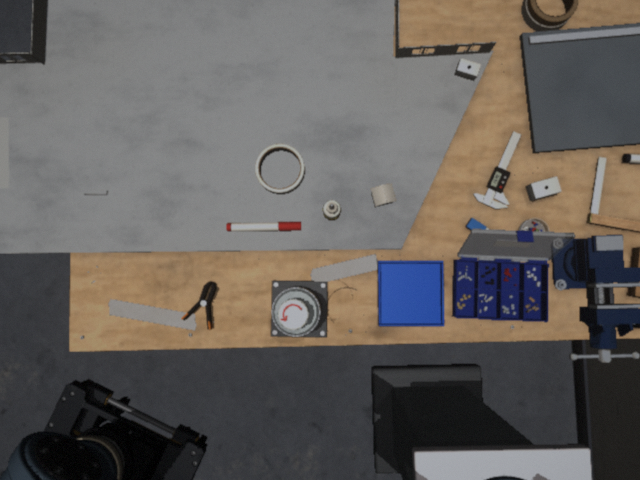

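The scene view shows the tin's cap at about (241,265) and the tray at (371,360). The top view shows the cap at (293,312), the holder at (299,308) and the tray at (411,293). The marker, bottle and house are further into the image, in rows 190-230.

```bash
cat > h.py <<'E'
import numpy as np,cv2
def ray(c,uv,z):
    uv=np.atleast_2d(np.array(uv,float)); K,R,t=c["K"],c["R"],c["t"]
    d=np.c_[uv,np.ones(len(uv))]@np.linalg.inv(K).T@R
    C=-R.T@t
    s=(z-C[2])/d[:,2]
    return C+d*s[:,None]
def world(c):
    K,R,t=c["K"],c["R"],c["t"];v,u=np.mgrid[:480,:640];d=c["depth"]
    P=np.stack([(u-K[0,2])/K[0,0]*d,(v-K[1,2])/K[1,1]*d,d],-1)
    return (P-t)@R
E
python3 - <<'E'
from h import *
for n in ["top","scene"]:
    c=np.load(f"{n}0.npz"); hsv=cv2.cvtColor(c["img"],cv2.COLOR_BGR2HSV); W=world(c)
    # tray
    m=cv2.inRange(hsv,(105,140,90),(125,255,255))
    k,lab,st,ce=cv2.connectedComponentsWithStats(m)
    for i in range(1,k):
        if st[i,4]>1500:
            cn,_=cv2.findContours((lab==i).astype(np.uint8),0,2)
            r=cv2.minAreaRect(max(cn,key=cv2.contourArea)); b=cv2.boxPoints(r)
            P=ray(c,b,0.016); print(n,"blue",st[i].tolist(),P[:,:2].round(3).tolist(),P.mean(0).round(4),np.linalg.norm(np.diff(P,axis=0),axis=1).round(3))
    # cap top by height
    z=W[...,2]; ok=(c["depth"]>0)&(abs(z-0.154)<0.008)&(W[...,0]<0.6)
    k,lab,st,ce=cv2.connectedComponentsWithStats(ok.astype(np.uint8))
    for i in range(1,k):
        if st[i,4]>150:
            cn,_=cv2.findContours((lab==i).astype(np.uint8),0,2); cn=max(cn,key=cv2.contourArea)
            P=ray(c,cn[:,0],0.154).astype(np.float32)[:,:2]
            (x,y),rad=cv2.minEnclosingCircle(P); print(n,"top",st[i].tolist(),np.median(z[lab==i]).round(4),(round(x,4),round(y,4)),round(rad,4), W[lab==i].mean(0).round(4))
c=np.load("top0.npz");im=c["img"]
print("axes px",c["R"].round(2).tolist())
cv2.imwrite("pics/crop.png",cv2.resize(im[260:350,250:460],None,fx=3.8,fy=3.8,interpolation=cv2.INTER_CUBIC))
for nm,uv,z in [("marker",(264,226),.02),("glue",(332,210),.08),("house",(382,195),.05),("pliers",(207,300),.01),("toolbox",(475,243),.05)]: print(nm,ray(c,uv,z).round(3))
E
```

```text
top blue [378, 261, 66, 65, 4138] [[0.499, 0.214], [0.496, 0.095], [0.379, 0.1], [0.382, 0.218]] [0.4393 0.1566 0.016 ] [0.119 0.117 0.118]Traceback (most recent call last):
  File "<stdin>", line 19, in <module>
cv2.error: OpenCV(4.12.0) /io/opencv/modules/imgproc/src/shapedescr.cpp:201: error: (-215:Assertion failed) count >= 0 && (depth == CV_32F || depth == CV_32S) in function 'minEnclosingCircle'
```

Run:
```python
from h import *
for n in ["top","scene"]:
    c=np.load(f"{n}0.npz"); hsv=cv2.cvtColor(c["img"],cv2.COLOR_BGR2HSV); W=world(c)
    m=cv2.inRange(hsv,(105,140,90),(125,255,255))
    k,lab,st,ce=cv2.connectedComponentsWithStats(m)
    for i in range(1,k):
        if st[i,4]>1500:
            cn,_=cv2.findContours((lab==i).astype(np.uint8),0,2)
            r=cv2.minAreaRect(max(cn,key=cv2.contourArea)); b=cv2.boxPoints(r)
            P=ray(c,b,0.016); print(n,"blue",st[i].tolist(),P[:,:2].round(3).tolist(),P.mean(0).round(4))
    z=W[...,2]; ok=(c["depth"]>0)&(abs(z-0.154)<0.008)&(W[...,0]<0.6)
    k,lab,st,ce=cv2.connectedComponentsWithStats(ok.astype(np.uint8))
    for i in range(1,k):
        if st[i,4]>150:
            cn,_=cv2.findContours((lab==i).astype(np.uint8),0,2); cn=max(cn,key=cv2.contourArea)
            P=np.ascontiguousarray(ray(c,cn[:,0],0.154)[:,:2],dtype=np.float32)
            (x,y),rad=cv2.minEnclosingCircle(P); print(n,"top",st[i].tolist(),np.median(z[lab==i]).round(4),(round(x,4),round(y,4)),round(rad,4), W[lab==i].mean(0).round(4))
c=np.load("top0.npz");im=c["img"]
print("axes px",c["R"].round(2).tolist())
cv2.imwrite("pics/crop.png",cv2.resize(im[260:350,250:460],None,fx=3.8,fy=3.8,interpolation=cv2.INTER_CUBIC))
for nm,uv,z in [("marker",(264,226),.02),("glue",(332,210),.08),("house",(382,195),.05),("pliers",(207,300),.01),("toolbox",(475,243),.05)]: print(nm,ray(c,uv,z).round(3))
```

```text
top blue [378, 261, 66, 65, 4138] [[0.499, 0.214], [0.496, 0.095], [0.379, 0.1], [0.382, 0.218]] [0.4393 0.1566 0.016 ]
top top [277, 299, 32, 32, 756] 0.1535 (0.4153, 0.3631) 0.0247 [0.4151 0.3633 0.1534]
scene blue [320, 315, 101, 91, 4777] [[0.378, 0.217], [0.503, 0.225], [0.493, 0.097], [0.375, 0.099]] [0.4376 0.1594 0.016 ]
scene top [225, 252, 34, 29, 735] 0.1543 (0.4101, 0.3624) 0.0273 [0.4109 0.3619 0.1538]
axes px [[-0.03, -1.0, -0.02], [-1.0, 0.03, -0.07], [0.07, 0.02, -1.0]]
marker [[0.57  0.424 0.02 ]]
glue [[0.588 0.297 0.08 ]]
house [[0.617 0.206 0.05 ]]
pliers [[0.435 0.534 0.01 ]]
toolbox [[0.526 0.044 0.05 ]]
```

View pics/crop.png

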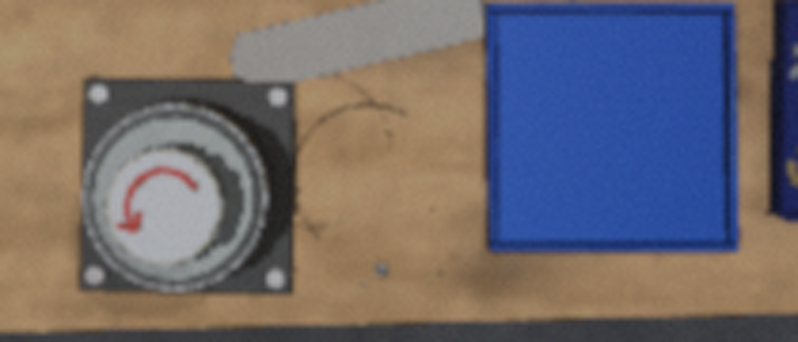

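Request:
{"method": "step_arm", "body": {
  "targets": [
    {"dx": -0.042, "dy": -0.023, "dz": 0, "rx": 0, "ry": 0, "rz": 10},
    {"dx": -0.084, "dy": -0.046, "dz": 0, "rx": 0, "ry": 0, "rz": 20},
    {"dx": -0.126, "dy": -0.069, "dz": 0, "rx": 0, "ry": 0, "rz": 30},
    {"dx": -0.168, "dy": -0.092, "dz": 0, "rx": 0, "ry": 0, "rz": 40},
    {"dx": -0.21, "dy": -0.116, "dz": 0, "rx": 0, "ry": 0, "rz": 50}
  ],
  "gripper": 1
}}

```text
time: 0.72
position: [0.4139, 0.3615, 0.2405]
tool_rot: [0.62, 0.785, -0.001, -0.0]
ft_force: [0.9, -0.3, 0.5]
grip_width: 0.0864
```

```bash
cat >> h.py <<'E'
from scipy.spatial.transform import Rotation
def to_tool(o,goal,yaw):
    "tool-axis shift to goal (world), rz to bring tool y to world yaw(deg)"
    R=Rotation.from_quat(o["tool_rot"]).as_matrix()
    cur=np.degrees(np.arctan2(R[1,1],R[0,1]))
    return (R.T@(np.array(goal)-o["position"])).round(4), round((cur-yaw+180)%360-180,2), np.degrees(Rotation.from_matrix(R@np.diag([1,1,1])).as_rotvec()).round(1), R[:,2].round(4)
E
python3 - <<'E'
from h import *
from rig import telemetry,viewer
o=telemetry.get_obs(); print(o["time"],o["position"],o["q"].round(3) if hasattr(o["q"],"round") else o["q"],o["ft_force"])
print(to_tool(o,[.4135,.363,.24],0))
c=viewer.camera("wrist");cv2.imwrite("pics/w1.png",c["img"]);np.savez("w1.npz",**c)
print((-c["R"].T@c["t"]).round(3))
E
```

```text
0.725 [0.41385187 0.36147124 0.24047453] [ 5.150e-01  4.280e-01  1.623e+00 -1.000e-03  1.093e+00  2.820e-01] [ 0.885912   -0.32687155  0.53733135]
(array([0.0016, 0.    , 0.0005]), np.float64(13.39), array([-111.6, -141.2,    0.2]), array([-0.0017, -0.0019, -1.    ]))
[0.397 0.439 0.383]
```

View pics/w1.png

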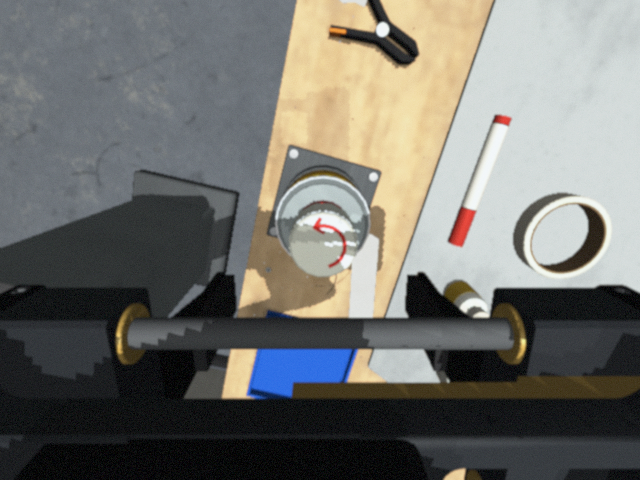

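The wrist view shows the cap top at about (323,245), centred between the fingers, which are at columns 220 and 425.

Run:
```python
from h import *
c=np.load("w1.npz"); W=world(c); z=W[...,2]
ok=(c["depth"]>0)&(abs(z-0.154)<0.006)&(np.hypot(W[...,0]-.414,W[...,1]-.363)<.035)
k,lab,st,ce=cv2.connectedComponentsWithStats(ok.astype(np.uint8)); i=1+st[1:,4].argmax(); m=lab==i
cn,_=cv2.findContours(m.astype(np.uint8),0,2); cn=max(cn,key=cv2.contourArea)
P=np.ascontiguousarray(ray(c,cn[:,0],0.154)[:,:2],dtype=np.float32)
print(st[i],np.median(z[m]),cv2.minEnclosingCircle(P),W[m].mean(0))
# tin body top z=0.1: annulus
ok=(abs(z-0.100)<0.003)&(np.hypot(W[...,0]-.414,W[...,1]-.363)<.06)
for n in ["w1","top0","scene0"]:
    c=np.load(n+".npz");W=world(c);z=W[...,2]
    ok=(c["depth"]>0)&(abs(z-0.100)<0.004)&(np.hypot(W[...,0]-.414,W[...,1]-.363)<.06)
    cn,_=cv2.findContours(ok.astype(np.uint8),0,2); cn=np.concatenate([x for x in cn if len(x)>15])
    P=np.ascontiguousarray(ray(c,cn[:,0],0.1)[:,:2],dtype=np.float32); print(n,"tin top",cv2.minEnclosingCircle(P))
    ok=(c["depth"]>0)&(abs(z-0.154)<0.004)&(np.hypot(W[...,0]-.414,W[...,1]-.363)<.035)
    print(n,"cap pts median range",(np.percentile(W[ok][:,:2],[0.5,99.5],axis=0)).round(4).tolist())
c=np.load("top0.npz");W=world(c);z=W[...,2]
r=(W[...,2]>.05)&(W[...,0]>.3)&(W[...,0]<.62)&(W[...,1]>-.05)&(W[...,1]<.3)
print("tall near tray",r.sum(), W[r].min(0).round(3),W[r].max(0).round(3))
r&=(W[...,1]>0.05); print(W[r].min(0).round(3),W[r].max(0).round(3))
```

```text
[ 289  211   69   67 3562] 0.15355496583537337 ((0.4155274033546448, 0.365048348903656), 0.024616993963718414) [0.41534629 0.3653515  0.15337506]
w1 tin top ((0.41538169980049133, 0.3647170662879944), 0.03753459453582764)
w1 cap pts median range [[0.393, 0.3416], [0.4384, 0.3869]]
top0 tin top ((0.4154009521007538, 0.3637722432613373), 0.040096037089824677)
top0 cap pts median range [[0.3921, 0.3406], [0.4376, 0.3864]]
scene0 tin top ((0.410706490278244, 0.36278414726257324), 0.039517566561698914)
scene0 cap pts median range [[0.3894, 0.3409], [0.436, 0.3868]]
tall near tray 2970 [ 0.471 -0.05   0.05 ] [0.618 0.3   0.966]
[0.471 0.05  0.05 ] [0.618 0.3   0.966]
```

Run:
```python
from h import *
from rig import telemetry
o=telemetry.get_obs(); print(to_tool(o,[.4151,.3642,.142],0))
```

```text
(array([ 0.008 , -0.0005,  0.0984]), np.float64(12.98), array([111.9, 140.7,  -0.4]), array([ 9.0e-04, -5.9e-03, -1.0e+00]))
```

Request:
{"method": "step_arm", "body": {
  "targets": [
    {"rz": 6},
    {"rz": 13},
    {"rz": 13},
    {"rz": 13},
    {"rz": 13}
  ]
}}

```text
invalid input
```

Run:
```python
from h import *
from rig import telemetry
o=telemetry.get_obs(); print(o["position"],to_tool(o,[.4151,.3642,.142],0),o["ft_force"],np.round(o["joint_velocities"],3))
```

```text
[0.41728487 0.35711081 0.24045671] (array([ 0.008 , -0.0005,  0.0984]), np.float64(12.98), array([111.9, 140.7,  -0.4]), array([ 9.0e-04, -5.9e-03, -1.0e+00])) [ 1.52795219 -2.9232672  -0.25286143] [ 0.064  0.011 -0.025  0.051  0.008 -0.127]
```

Request:
{"method": "step_arm", "body": {
  "targets": [
    {"dx": 0.002, "dy": 0, "dz": 0, "rx": 0, "ry": 0, "rz": 6},
    {"dx": 0.005, "dy": 0, "dz": 0, "rx": 0, "ry": 0, "rz": 11},
    {"dx": 0.008, "dy": 0, "dz": 0, "rx": 0, "ry": 0, "rz": 13},
    {"dx": 0.008, "dy": 0, "dz": 0, "rx": 0, "ry": 0, "rz": 13},
    {"dx": 0.008, "dy": 0, "dz": 0, "rx": 0, "ry": 0, "rz": 13}
  ]
}}

```text
time: 1.4
position: [0.4152, 0.3649, 0.2402]
tool_rot: [0.707, 0.707, -0.002, 0.002]
ft_force: [-0.5, -0.1, -0.2]
grip_width: 0.0872
```

Run:
```python
from h import *
from rig import telemetry
o=telemetry.get_obs(); print(o["position"],to_tool(o,[.4151,.3642,.142],0),o["ft_force"],np.round(o["joint_velocities"],3))
```

```text
[0.41524193 0.36487224 0.24018519] (array([-0.0001, -0.0002,  0.0982]), np.float64(0.03), array([127.1, 127.1,  -0.4]), array([ 4.0e-04, -6.3e-03, -1.0e+00])) [-0.5188438  -0.06126825 -0.1535082 ] [-0.001 -0.001 -0.002  0.     0.001  0.002]
```

Request:
{"method": "step_arm", "body": {
  "targets": [
    {"dx": 0, "dy": 0, "dz": 0.02, "rx": 0, "ry": 0.36, "rz": 0},
    {"dx": 0, "dy": 0, "dz": 0.05, "rx": 0, "ry": 0.36, "rz": 0},
    {"dx": 0, "dy": 0, "dz": 0.078, "rx": 0, "ry": 0.36, "rz": 0},
    {"dx": 0, "dy": 0, "dz": 0.094, "rx": 0, "ry": 0.36, "rz": 0},
    {"dx": 0, "dy": 0, "dz": 0.098, "rx": 0, "ry": 0.36, "rz": 0}
  ]
}}

```text
time: 2.02
position: [0.4149, 0.364, 0.1413]
tool_rot: [0.707, 0.707, -0.001, -0.0]
ft_force: [0.2, -0.1, -0.6]
grip_width: 0.0869
```

Run:
```python
from h import *
from rig import telemetry,viewer
c=viewer.camera("scene");cv2.imwrite("pics/s2.png",cv2.resize(c["img"][200:360,150:350],None,fx=4,fy=3.75))
o=telemetry.get_obs(); print(o["position"],to_tool(o,[.4151,.3642,.142],0),o["ft_force"],np.round(o["joint_velocities"],3))
```

```text
[0.4151956  0.36417453 0.14158894] (array([ 0.    , -0.0001, -0.0004]), np.float64(0.04), array([ 1.272e+02,  1.273e+02, -1.000e-01]), array([-4.e-04, -5.e-04, -1.e+00])) [ 0.19582711 -0.16497475 -0.46380531] [-0.001 -0.02  -0.011  0.001  0.016 -0.   ]
```

View pics/s2.png

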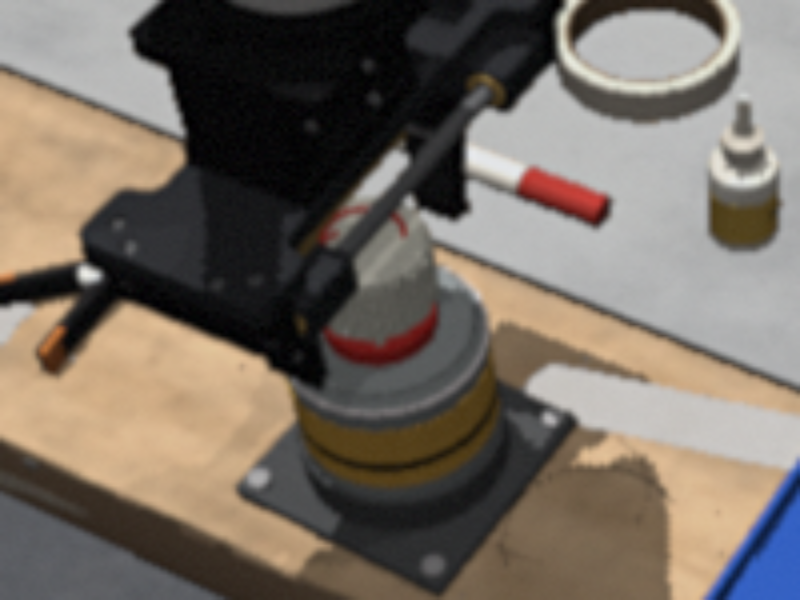

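The scene crop shows the fingers straddling the cap, with the red collar just under its rim and the fingertips clear of the tin. Next I close the gripper.

Request:
{"method": "step_arm", "body": {
  "targets": [
    {"dx": 0, "dy": 0, "dz": 0, "rx": 0, "ry": 0, "rz": 0},
    {"dx": 0, "dy": 0, "dz": 0, "rx": 0, "ry": 0, "rz": 0},
    {"dx": 0, "dy": 0, "dz": 0, "rx": 0, "ry": 0, "rz": 0},
    {"dx": 0, "dy": 0, "dz": 0, "rx": 0, "ry": 0, "rz": 0},
    {"dx": 0, "dy": 0, "dz": 0, "rx": 0, "ry": 0, "rz": 0}
  ],
  "gripper": 0.3,
  "force": 50
}}

```text
time: 2.7
position: [0.4149, 0.3642, 0.1418]
tool_rot: [0.707, 0.707, -0.0, -0.0]
ft_force: [0.2, -0.5, 1.5]
grip_width: 0.0482
```

```bash
cat > st.py <<'E'
from h import *
from rig import telemetry
o=telemetry.get_obs(); print(o["time"],o["position"].round(4) if hasattr(o["position"],"round") else o["position"],to_tool(o,[.4151,.3642,.142],0),np.round(o["ft_force"],2),np.round(o["moment"],2),o["grip_width"],np.round(o["joint_velocities"],3))
E
python3 st.py
```

```text
2.7 [0.4149 0.3642 0.1418] (array([-0.    ,  0.0002, -0.0002]), np.float64(0.04), array([-1.272e+02, -1.273e+02,  1.000e-01]), array([-8.e-04, -4.e-04, -1.e+00])) [ 0.17 -0.47  1.54] [-0.1   0.24 -0.04] 0.04821254852843165 [-0.001 -0.001  0.    -0.001 -0.002 -0.001]
```

Request:
{"method": "step_arm", "body": {
  "targets": [
    {"dx": 0, "dy": 0, "dz": 0.0004, "rx": 0, "ry": 0, "rz": 0},
    {"dx": 0, "dy": 0, "dz": 0.0008, "rx": 0, "ry": 0, "rz": 0},
    {"dx": 0, "dy": 0, "dz": 0.0012, "rx": 0, "ry": 0, "rz": 0},
    {"dx": 0, "dy": 0, "dz": 0.0016, "rx": 0, "ry": 0, "rz": 0},
    {"dx": 0, "dy": 0, "dz": 0.002, "rx": 0, "ry": 0, "rz": 0}
  ]
}}

```text
time: 3.32
position: [0.415, 0.3643, 0.1415]
tool_rot: [0.707, 0.707, -0.0, 0.0]
ft_force: [-1.8, -2.7, 12.8]
grip_width: 0.0477
```

```bash
python3 st.py
```

```text
3.325 [0.415  0.3643 0.1415] (array([-0.0001,  0.0001, -0.0005]), np.float64(0.04), array([127.2, 127.3,  -0. ]), array([-0., -0., -1.])) [-1.82 -2.68 12.81] [-0.41  0.57 -0.03] 0.04766610166238963 [-0.001  0.001 -0.001 -0.    -0.005  0.002]
```

Request:
{"method": "step_arm", "body": {
  "targets": [
    {"dx": 0, "dy": 0, "dz": 0.0018, "rx": 0, "ry": 0, "rz": 0},
    {"dx": 0, "dy": 0, "dz": 0.002, "rx": 0, "ry": 0, "rz": 0},
    {"dx": 0, "dy": 0, "dz": 0.0023, "rx": 0, "ry": 0, "rz": 0},
    {"dx": 0, "dy": 0, "dz": 0.0026, "rx": 0, "ry": 0, "rz": 0},
    {"dx": 0, "dy": 0, "dz": 0.0028, "rx": 0, "ry": 0, "rz": 0}
  ]
}}

```text
time: 3.95
position: [0.415, 0.3642, 0.1404]
tool_rot: [0.707, 0.707, 0.0, 0.0]
ft_force: [-3.6, -2.3, 12.8]
grip_width: 0.0481
```

```bash
python3 st.py
```

```text
3.95 [0.415  0.3642 0.1404] (array([-0.    ,  0.0001, -0.0016]), np.float64(0.04), array([1.272e+02, 1.273e+02, 1.000e-01]), array([ 6.e-04,  2.e-04, -1.e+00])) [-3.57 -2.28 12.83] [-0.43  0.61 -0.01] 0.0480996445060279 [ 0.001  0.001  0.003  0.001 -0.003 -0.   ]
```

Request:
{"method": "step_arm", "body": {
  "targets": [
    {"dx": -0.0003, "dy": -0.0003, "dz": 0.0018, "rx": 0, "ry": 0, "rz": 0},
    {"dx": -0.0003, "dy": -0.0003, "dz": 0.002, "rx": 0, "ry": 0, "rz": 0},
    {"dx": -0.0003, "dy": -0.0003, "dz": 0.0023, "rx": 0, "ry": 0, "rz": 0},
    {"dx": -0.0003, "dy": -0.0003, "dz": 0.0026, "rx": 0, "ry": 0, "rz": 0},
    {"dx": -0.0003, "dy": -0.0003, "dz": 0.0028, "rx": 0, "ry": 0, "rz": 0}
  ]
}}

```text
time: 4.58
position: [0.415, 0.3642, 0.1396]
tool_rot: [0.707, 0.707, 0.001, 0.0]
ft_force: [-2.7, -1.1, 12.5]
grip_width: 0.0479
```

```bash
python3 st.py
```

```text
4.575 [0.415  0.3642 0.1396] (array([-0.    ,  0.0001, -0.0024]), np.float64(0.03), array([127.2, 127.3,   0.2]), array([ 0.002 ,  0.0011, -1.    ])) [-2.71 -1.08 12.48] [-0.31  0.54 -0.09] 0.04792353851982607 [-0.     0.004  0.001  0.    -0.005 -0.   ]
```

Request:
{"method": "step_arm", "body": {
  "targets": [
    {"dx": -0.0002, "dy": -0.0003, "dz": 0.0018, "rx": 0.2, "ry": -0.15, "rz": 0},
    {"dx": -0.0002, "dy": -0.0003, "dz": 0.0021, "rx": 0.2, "ry": -0.15, "rz": 0},
    {"dx": -0.0002, "dy": -0.0003, "dz": 0.0024, "rx": 0.2, "ry": -0.15, "rz": 0},
    {"dx": -0.0002, "dy": -0.0003, "dz": 0.0027, "rx": 0.2, "ry": -0.15, "rz": 0},
    {"dx": -0.0002, "dy": -0.0003, "dz": 0.003, "rx": 0.2, "ry": -0.15, "rz": 0}
  ]
}}

```text
time: 5.2
position: [0.415, 0.3642, 0.1385]
tool_rot: [0.707, 0.707, -0.0, 0.0]
ft_force: [-3.6, -1.6, 13.1]
grip_width: 0.0478
```

```bash
python3 st.py
```

```text
5.2 [0.415  0.3642 0.1385] (array([-0.    ,  0.0001, -0.0035]), np.float64(0.04), array([ 1.272e+02,  1.273e+02, -1.000e-01]), array([-1.e-04, -8.e-04, -1.e+00])) [-3.57 -1.57 13.1 ] [-0.31  0.49 -0.04] 0.04781838675140024 [-0.001  0.002  0.002  0.001 -0.005  0.001]
```

Request:
{"method": "step_arm", "body": {
  "targets": [
    {"dx": -0.0003, "dy": -0.0005, "dz": 0.0018, "rx": 0.1, "ry": -0.1, "rz": 0},
    {"dx": -0.0003, "dy": -0.0005, "dz": 0.0021, "rx": 0.1, "ry": -0.1, "rz": 0},
    {"dx": -0.0003, "dy": -0.0005, "dz": 0.0024, "rx": 0.1, "ry": -0.1, "rz": 0},
    {"dx": -0.0003, "dy": -0.0005, "dz": 0.0027, "rx": 0.1, "ry": -0.1, "rz": 0},
    {"dx": -0.0003, "dy": -0.0005, "dz": 0.003, "rx": 0.1, "ry": -0.1, "rz": 0}
  ]
}}

```text
time: 5.82
position: [0.415, 0.3643, 0.1375]
tool_rot: [0.707, 0.707, -0.001, 0.001]
ft_force: [-2.4, -1.5, 13.4]
grip_width: 0.0478
```

```bash
python3 st.py
```

```text
5.825 [0.415  0.3643 0.1375] (array([-0.0001,  0.0001, -0.0045]), np.float64(0.04), array([ 1.272e+02,  1.273e+02, -1.000e-01]), array([ 1.0e-04, -1.6e-03, -1.0e+00])) [-2.41 -1.51 13.36] [-0.32  0.48 -0.01] 0.04779965691632091 [ 0.     0.003  0.002  0.    -0.006  0.002]
```

Request:
{"method": "step_arm", "body": {
  "targets": [
    {"dx": -0.0003, "dy": -0.0005, "dz": 0.0018, "rx": 0.1, "ry": 0, "rz": 0},
    {"dx": -0.0003, "dy": -0.0005, "dz": 0.0021, "rx": 0.1, "ry": 0, "rz": 0},
    {"dx": -0.0003, "dy": -0.0005, "dz": 0.0024, "rx": 0.1, "ry": 0, "rz": 0},
    {"dx": -0.0003, "dy": -0.0005, "dz": 0.0027, "rx": 0.1, "ry": 0, "rz": 0},
    {"dx": -0.0003, "dy": -0.0005, "dz": 0.003, "rx": 0.1, "ry": 0, "rz": 0}
  ]
}}

```text
time: 6.45
position: [0.415, 0.3642, 0.1365]
tool_rot: [0.707, 0.707, -0.0, 0.0]
ft_force: [-2.4, -1.0, 14.6]
grip_width: 0.0484
```

```bash
python3 st.py
```

```text
6.45 [0.415  0.3642 0.1365] (array([-0.0001,  0.0001, -0.0055]), np.float64(0.04), array([127.2, 127.3,  -0. ]), array([ 2.e-04, -6.e-04, -1.e+00])) [-2.41 -1.   14.6 ] [-0.3   0.5  -0.01] 0.048432606089564234 [ 0.002  0.004 -0.    -0.001 -0.005  0.001]
```

Request:
{"method": "step_arm", "body": {
  "targets": [
    {"dx": -0.0003, "dy": -0.0005, "dz": 0.0019, "rx": 0.1, "ry": 0, "rz": 0},
    {"dx": -0.0003, "dy": -0.0005, "dz": 0.0021, "rx": 0.1, "ry": 0, "rz": 0},
    {"dx": -0.0003, "dy": -0.0005, "dz": 0.0023, "rx": 0.1, "ry": 0, "rz": 0},
    {"dx": -0.0003, "dy": -0.0005, "dz": 0.0025, "rx": 0.1, "ry": 0, "rz": 0},
    {"dx": -0.0003, "dy": -0.0005, "dz": 0.0027, "rx": 0.1, "ry": 0, "rz": 0}
  ]
}}

```text
time: 7.08
position: [0.415, 0.3642, 0.1359]
tool_rot: [0.707, 0.707, 0.0, -0.0]
ft_force: [-2.3, -2.2, 12.9]
grip_width: 0.0481
```

```bash
python3 st.py
```

```text
7.075 [0.415  0.3642 0.1359] (array([-0.    ,  0.0001, -0.0061]), np.float64(0.04), array([-127.2, -127.3,   -0. ]), array([ 4.e-04,  4.e-04, -1.e+00])) [-2.32 -2.16 12.94] [-0.34  0.48 -0.03] 0.048069334513573696 [ 0.     0.002  0.001  0.001 -0.     0.   ]
```

Request:
{"method": "step_arm", "body": {
  "targets": [
    {"dx": -0.0003, "dy": -0.0004, "dz": 0.0018, "rx": 0.1, "ry": -0.05, "rz": 0},
    {"dx": -0.0003, "dy": -0.0004, "dz": 0.0021, "rx": 0.1, "ry": -0.05, "rz": 0},
    {"dx": -0.0003, "dy": -0.0004, "dz": 0.0024, "rx": 0.1, "ry": -0.05, "rz": 0},
    {"dx": -0.0003, "dy": -0.0004, "dz": 0.0027, "rx": 0.1, "ry": -0.05, "rz": 0},
    {"dx": -0.0003, "dy": -0.0004, "dz": 0.003, "rx": 0.1, "ry": -0.05, "rz": 0}
  ]
}}

```text
time: 7.7
position: [0.415, 0.3642, 0.1349]
tool_rot: [0.707, 0.707, 0.0, -0.0]
ft_force: [-3.4, -2.3, 13.8]
grip_width: 0.0478
```

```bash
python3 st.py
```

```text
7.7 [0.415  0.3642 0.1349] (array([-0.    ,  0.0001, -0.0071]), np.float64(0.04), array([-127.2, -127.3,   -0. ]), array([ 2.e-04,  4.e-04, -1.e+00])) [-3.37 -2.3  13.85] [-0.34  0.47 -0.04] 0.047832281666345254 [-0.001  0.004  0.001 -0.    -0.006  0.001]
```

Request:
{"method": "step_arm", "body": {
  "targets": [
    {"dx": -0.0003, "dy": -0.0004, "dz": 0.0018, "rx": 0.1, "ry": -0.05, "rz": 0},
    {"dx": -0.0003, "dy": -0.0004, "dz": 0.0021, "rx": 0.1, "ry": -0.05, "rz": 0},
    {"dx": -0.0003, "dy": -0.0004, "dz": 0.0024, "rx": 0.1, "ry": -0.05, "rz": 0},
    {"dx": -0.0003, "dy": -0.0004, "dz": 0.0027, "rx": 0.1, "ry": -0.05, "rz": 0},
    {"dx": -0.0003, "dy": -0.0004, "dz": 0.003, "rx": 0.1, "ry": -0.05, "rz": 0}
  ]
}}

```text
time: 8.32
position: [0.415, 0.3643, 0.1339]
tool_rot: [0.707, 0.707, 0.0, -0.0]
ft_force: [-2.8, -1.5, 13.1]
grip_width: 0.0483
```

```bash
python3 st.py
```

```text
8.325 [0.415  0.3643 0.1339] (array([-0.0001,  0.0001, -0.0081]), np.float64(0.05), array([-1.272e+02, -1.273e+02, -1.000e-01]), array([ 3.e-04,  5.e-04, -1.e+00])) [-2.85 -1.54 13.1 ] [-0.28  0.47  0.01] 0.04833368288813785 [-0.     0.006  0.003 -0.001 -0.005  0.001]
```

Request:
{"method": "step_arm", "body": {
  "targets": [
    {"dx": -0.0003, "dy": -0.0004, "dz": 0.0018, "rx": 0.1, "ry": -0.05, "rz": 0},
    {"dx": -0.0003, "dy": -0.0004, "dz": 0.0021, "rx": 0.1, "ry": -0.05, "rz": 0},
    {"dx": -0.0003, "dy": -0.0004, "dz": 0.0024, "rx": 0.1, "ry": -0.05, "rz": 0},
    {"dx": -0.0003, "dy": -0.0004, "dz": 0.0027, "rx": 0.1, "ry": -0.05, "rz": 0},
    {"dx": -0.0003, "dy": -0.0004, "dz": 0.003, "rx": 0.1, "ry": -0.05, "rz": 0}
  ]
}}

```text
time: 8.95
position: [0.415, 0.3643, 0.1327]
tool_rot: [0.707, 0.707, 0.0, -0.0]
ft_force: [-2.5, -0.7, 12.2]
grip_width: 0.0479
```

```bash
python3 st.py
```

```text
8.95 [0.415  0.3643 0.1327] (array([-0.    ,  0.0001, -0.0093]), np.float64(0.06), array([-127.2, -127.3,   -0. ]), array([ 1.e-04,  5.e-04, -1.e+00])) [-2.49 -0.71 12.2 ] [-0.34  0.46  0.06] 0.04790122913636836 [ 0.     0.005  0.    -0.001 -0.006  0.001]
```

Run:
```python
from h import *
from rig import telemetry,viewer
c=viewer.camera("scene");cv2.imwrite("pics/s3.png",cv2.resize(c["img"][220:320,190:310],None,fx=6,fy=6))
np.savez("s3.npz",**c)
W=world(c)
ok=(np.hypot(W[...,0]-.411,W[...,1]-.363)<.02)&(W[...,2]>.13)&(W[...,2]<.16)
print(ok.sum(),np.percentile(W[ok][:,2],[5,25,50,75,95]).round(4))
```

```text
130 [0.1373 0.1443 0.1452 0.1462 0.1474]
```

View pics/s3.png

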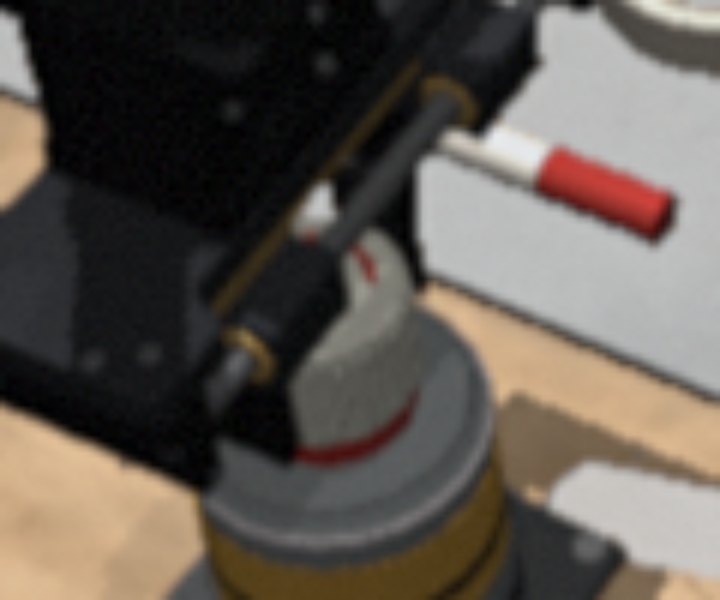

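The picture shows the cap down about 9 mm with the fingers and no slip. A thin red strip of collar is still visible, so I keep pushing.

Request:
{"method": "step_arm", "body": {
  "targets": [
    {"dx": -0.0003, "dy": -0.0004, "dz": 0.0018, "rx": 0.1, "ry": -0.05, "rz": 0},
    {"dx": -0.0003, "dy": -0.0004, "dz": 0.0021, "rx": 0.1, "ry": -0.05, "rz": 0},
    {"dx": -0.0003, "dy": -0.0004, "dz": 0.0024, "rx": 0.1, "ry": -0.05, "rz": 0},
    {"dx": -0.0003, "dy": -0.0004, "dz": 0.0027, "rx": 0.1, "ry": -0.05, "rz": 0},
    {"dx": -0.0003, "dy": -0.0004, "dz": 0.003, "rx": 0.1, "ry": -0.05, "rz": 0}
  ]
}}

```text
time: 9.62
position: [0.415, 0.3642, 0.1314]
tool_rot: [0.707, 0.708, 0.0, -0.0]
ft_force: [-3.1, -0.1, 12.5]
grip_width: 0.0483
```

```bash
python3 st.py
```

```text
9.625 [0.415  0.3642 0.1314] (array([-0.    ,  0.0001, -0.0106]), np.float64(0.08), array([-127.2, -127.3,   -0. ]), array([-0.e+00,  5.e-04, -1.e+00])) [-3.05 -0.12 12.51] [-0.21  0.46  0.02] 0.04830643876031993 [-0.001  0.003  0.     0.001 -0.005 -0.001]
```

Request:
{"method": "step_arm", "body": {
  "targets": [
    {"dx": -0.0002, "dy": -0.0004, "dz": 0.0018, "rx": 0.1, "ry": -0.05, "rz": 0},
    {"dx": -0.0002, "dy": -0.0004, "dz": 0.0021, "rx": 0.1, "ry": -0.05, "rz": 0},
    {"dx": -0.0002, "dy": -0.0004, "dz": 0.0024, "rx": 0.1, "ry": -0.05, "rz": 0},
    {"dx": -0.0002, "dy": -0.0004, "dz": 0.0027, "rx": 0.1, "ry": -0.05, "rz": 0},
    {"dx": -0.0002, "dy": -0.0004, "dz": 0.0029, "rx": 0.1, "ry": -0.05, "rz": 0}
  ]
}}

```text
time: 10.25
position: [0.415, 0.3643, 0.1304]
tool_rot: [0.707, 0.708, 0.0, -0.0]
ft_force: [-3.3, -1.9, 15.2]
grip_width: 0.0479
```

```bash
python3 st.py
```

```text
10.25 [0.415  0.3643 0.1304] (array([-0.0001,  0.0001, -0.0116]), np.float64(0.09), array([-127.2, -127.4,   -0. ]), array([-1.e-04,  3.e-04, -1.e+00])) [-3.34 -1.9  15.15] [-0.39  0.51  0.03] 0.04793161335572662 [ 0.    -0.001  0.    -0.003  0.    -0.   ]
```

Request:
{"method": "step_arm", "body": {
  "targets": [
    {"dx": -0.0002, "dy": -0.0004, "dz": 0.0019, "rx": 0.1, "ry": -0.05, "rz": 0},
    {"dx": -0.0002, "dy": -0.0004, "dz": 0.002, "rx": 0.1, "ry": -0.05, "rz": 0},
    {"dx": -0.0002, "dy": -0.0004, "dz": 0.0021, "rx": 0.1, "ry": -0.05, "rz": 0},
    {"dx": -0.0002, "dy": -0.0004, "dz": 0.0022, "rx": 0.1, "ry": -0.05, "rz": 0},
    {"dx": -0.0002, "dy": -0.0004, "dz": 0.0023, "rx": 0.1, "ry": -0.05, "rz": 0}
  ]
}}

```text
time: 10.88
position: [0.415, 0.3643, 0.1304]
tool_rot: [0.706, 0.708, -0.0, -0.0]
ft_force: [-2.9, -1.8, 15.9]
grip_width: 0.0481
```

```bash
python3 st.py
```

```text
10.875 [0.415  0.3643 0.1304] (array([-0.0001,  0.0001, -0.0116]), np.float64(0.11), array([-127.1, -127.4,    0. ]), array([-3.e-04,  1.e-04, -1.e+00])) [-2.9  -1.8  15.93] [-0.47  0.58 -0.04] 0.04812960773248821 [-0.001 -0.002  0.002  0.    -0.001 -0.001]
```

The cap has landed: z stays at 0.1304 while the force climbs to 15.9 N, after 11.4 mm of travel. Now I turn it, holding about 17 N.

Request:
{"method": "step_arm", "body": {
  "targets": [
    {"dx": -0.0002, "dy": -0.0003, "dz": 0.0024, "rx": 0.05, "ry": -0.05, "rz": 0},
    {"dx": -0.0002, "dy": -0.0003, "dz": 0.0024, "rx": 0.05, "ry": -0.05, "rz": -3},
    {"dx": -0.0002, "dy": -0.0003, "dz": 0.0024, "rx": 0.05, "ry": -0.05, "rz": -6},
    {"dx": -0.0002, "dy": -0.0003, "dz": 0.0024, "rx": 0.05, "ry": -0.05, "rz": -9},
    {"dx": -0.0002, "dy": -0.0003, "dz": 0.0024, "rx": 0.05, "ry": -0.05, "rz": -12}
  ]
}}

```text
time: 11.5
position: [0.4155, 0.3649, 0.1305]
tool_rot: [0.628, 0.778, 0.001, 0.0]
ft_force: [-2.7, 0.4, 14.3]
grip_width: 0.048
```

```bash
python3 st.py
```

```text
11.5 [0.4155 0.3649 0.1305] (array([-0.0005, -0.0005, -0.0115]), np.float64(12.18), array([113. , 140. ,   0.2]), array([ 0.0018,  0.0013, -1.    ])) [-2.65  0.37 14.33] [-0.23  0.5  -0.07] 0.04799018746006385 [ 0.001  0.001  0.001 -0.    -0.001 -0.414]
```

Request:
{"method": "step_arm", "body": {
  "targets": [
    {"dx": -0.0004, "dy": -0.0005, "dz": 0.0026, "rx": 0.12, "ry": -0.06, "rz": -4},
    {"dx": -0.0004, "dy": -0.0005, "dz": 0.0026, "rx": 0.12, "ry": -0.06, "rz": -9},
    {"dx": -0.0004, "dy": -0.0005, "dz": 0.0026, "rx": 0.12, "ry": -0.06, "rz": -14},
    {"dx": -0.0004, "dy": -0.0005, "dz": 0.0026, "rx": 0.12, "ry": -0.06, "rz": -18},
    {"dx": -0.0004, "dy": -0.0005, "dz": 0.0026, "rx": 0.12, "ry": -0.06, "rz": -21}
  ]
}}

```text
time: 12.12
position: [0.4155, 0.3654, 0.1305]
tool_rot: [0.475, 0.88, 0.001, 0.0]
ft_force: [-3.8, 0.4, 17.5]
grip_width: 0.0485
```

```bash
python3 st.py
```

```text
12.125 [0.4155 0.3654 0.1305] (array([-0.0007, -0.001 , -0.0115]), np.float64(33.24), array([ 85.5, 158.3,   0.3]), array([ 0.0022,  0.002 , -1.    ])) [-3.79  0.36 17.48] [-0.08  0.77 -0.15] 0.048452803182853506 [ 0.001 -0.001  0.002 -0.002  0.    -0.409]
```

Request:
{"method": "step_arm", "body": {
  "targets": [
    {"dx": -0.0004, "dy": -0.0007, "dz": 0.0025, "rx": 0.17, "ry": -0.03, "rz": -6},
    {"dx": -0.0004, "dy": -0.0007, "dz": 0.0025, "rx": 0.17, "ry": -0.03, "rz": -12},
    {"dx": -0.0004, "dy": -0.0007, "dz": 0.0025, "rx": 0.17, "ry": -0.03, "rz": -18},
    {"dx": -0.0004, "dy": -0.0007, "dz": 0.0025, "rx": 0.17, "ry": -0.03, "rz": -23},
    {"dx": -0.0004, "dy": -0.0007, "dz": 0.0025, "rx": 0.17, "ry": -0.03, "rz": -27}
  ]
}}

```text
time: 12.75
position: [0.4151, 0.3653, 0.1304]
tool_rot: [0.256, 0.967, 0.001, 0.001]
ft_force: [-5.1, -0.8, 17.2]
grip_width: 0.0481
```

```bash
python3 st.py
```

```text
12.75 [0.4151 0.3653 0.1304] (array([-0.0005, -0.001 , -0.0116]), np.float64(60.33), array([4.610e+01, 1.739e+02, 1.000e-01]), array([ 0.0015,  0.0011, -1.    ])) [-5.09 -0.81 17.24] [-0.24  0.82 -0.08] 0.04811802207626263 [ 0.002 -0.     0.003 -0.002 -0.001 -0.547]
```

```bash
python3 - <<'E'
from h import *
from rig import telemetry,viewer
c=viewer.camera("wrist");cv2.imwrite("pics/w4.png",c["img"])
E
python3 st.py
```

```text
12.8 [0.4152 0.3653 0.1304] (array([-0.0005, -0.001 , -0.0116]), np.float64(60.44), array([4.59e+01, 1.74e+02, 1.00e-01]), array([ 0.0016,  0.0011, -1.    ])) [-4.07 -1.14 16.54] [-0.24  0.78 -0.09] 0.04830155165616202 [-0.001  0.    -0.001 -0.003 -0.002  0.096]
```

View pics/w4.png

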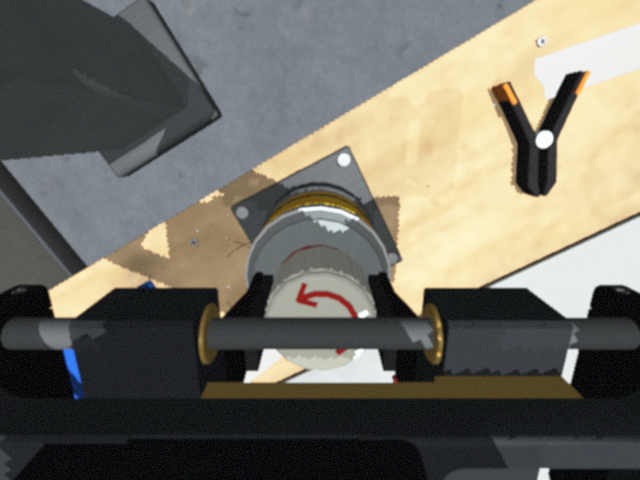

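The arrow has turned with the jaws, so the cap is at 60 degrees. Now I lift it straight up.

Request:
{"method": "step_arm", "body": {
  "targets": [
    {"dx": 0, "dy": 0, "dz": 0.001, "rx": 0.05, "ry": 0, "rz": 0},
    {"dx": 0, "dy": 0, "dz": -0.002, "rx": 0.05, "ry": 0, "rz": 0},
    {"dx": 0, "dy": 0, "dz": -0.006, "rx": 0.05, "ry": 0, "rz": 0},
    {"dx": 0, "dy": 0, "dz": -0.012, "rx": 0.05, "ry": 0, "rz": 0},
    {"dx": 0, "dy": 0, "dz": -0.02, "rx": 0.05, "ry": 0, "rz": 0}
  ]
}}

```text
time: 13.42
position: [0.4151, 0.3652, 0.1508]
tool_rot: [0.255, 0.967, 0.0, 0.001]
ft_force: [-0.4, 0.0, -1.0]
grip_width: 0.0482
```

```bash
python3 st.py
```

```text
13.425 [0.4151 0.3652 0.1508] (array([-0.0005, -0.0009,  0.0088]), np.float64(60.45), array([4.59e+01, 1.74e+02, 1.00e-01]), array([ 1.4e-03,  2.0e-04, -1.0e+00])) [-0.44  0.   -0.99] [0.01 0.02 0.  ] 0.04816476844530345 [-0.    -0.091 -0.044  0.002  0.137 -0.001]
```

Free, with only the cap's weight on the wrist. I keep lifting to about z 0.22.

Request:
{"method": "step_arm", "body": {
  "targets": [
    {"dx": 0, "dy": 0, "dz": -0.012, "rx": 0.05, "ry": 0, "rz": 0},
    {"dx": 0, "dy": 0, "dz": -0.028, "rx": 0.05, "ry": 0, "rz": 0},
    {"dx": 0, "dy": 0, "dz": -0.046, "rx": 0.05, "ry": 0, "rz": 0},
    {"dx": 0, "dy": 0, "dz": -0.062, "rx": 0.05, "ry": 0, "rz": 0},
    {"dx": 0, "dy": 0, "dz": -0.07, "rx": 0.05, "ry": 0, "rz": 0}
  ]
}}

```text
time: 14.05
position: [0.4155, 0.3654, 0.2222]
tool_rot: [0.255, 0.967, 0.001, 0.001]
ft_force: [-0.1, 0.5, -0.0]
grip_width: 0.048
```

```bash
python3 st.py
python3 - <<'E'
from h import *
from rig import telemetry
print(to_tool(telemetry.get_obs(),[.438,.158,.22],0))
c=np.load("top0.npz");W=world(c)
for (x0,x1,y0,y1) in [(.33,.55,.10,.21),(.33,.55,.05,.1),(.48,.6,.05,.25)]:
    r=(c["depth"]>0)&(W[...,0]>x0)&(W[...,0]<x1)&(W[...,1]>y0)&(W[...,1]<y1)
    print(x0,x1,y0,y1,np.percentile(W[r][:,2],[1,50,99,100]).round(3))
E
```

```text
14.05 [0.4155 0.3654 0.2222] (array([-0.0001, -0.0014,  0.0802]), np.float64(60.45), array([4.590e+01, 1.739e+02, 1.000e-01]), array([ 2.7e-03,  5.0e-04, -1.0e+00])) [-0.09  0.49 -0.03] [-0.   -0.01  0.  ] 0.04798532373526177 [ 0.002 -0.07  -0.049  0.001  0.143 -0.001]
(array([-0.1219, -0.1693,  0.0022]), np.float64(60.45), array([4.590e+01, 1.739e+02, 1.000e-01]), array([ 2.7e-03,  5.0e-04, -1.0e+00]))
0.33 0.55 0.1 0.21 [-0.004  0.003  0.016  0.02 ]
0.33 0.55 0.05 0.1 [-0.004  0.001  0.13   0.134]
0.48 0.6 0.05 0.25 [-0.004  0.002  0.117  0.134]
```

Run:
```python
from h import *
for n in ["top0","scene0"]:
    c=np.load(n+".npz");W=world(c)
    for z0,z1 in [(.05,.09),(.09,.14)]:
        r=(c["depth"]>0)&(W[...,2]>z0)&(W[...,2]<z1)&(W[...,0]>.33)&(W[...,0]<.62)&(W[...,1]>-.1)&(W[...,1]<.19)
        P=W[r]; print(n,z0,len(P),np.percentile(P,[0.5,50,99.5],axis=0).round(3).tolist() if len(P) else "")
```

```text
top0 0.05 996 [[0.502, -0.091, 0.05], [0.516, -0.012, 0.07], [0.528, 0.073, 0.09]]
top0 0.09 1202 [[0.516, -0.093, 0.09], [0.531, -0.007, 0.115], [0.544, 0.071, 0.14]]
scene0 0.05 2872 [[0.501, -0.09, 0.05], [0.515, -0.013, 0.07], [0.527, 0.073, 0.09]]
scene0 0.09 3197 [[0.516, -0.091, 0.09], [0.529, -0.015, 0.111], [0.541, 0.072, 0.139]]
```

Request:
{"method": "step_arm", "body": {
  "targets": [
    {"dx": -0.015, "dy": -0.02, "dz": 0, "rx": 0.1, "ry": 0.1, "rz": 6},
    {"dx": -0.04, "dy": -0.055, "dz": 0, "rx": 0.1, "ry": 0.1, "rz": 15},
    {"dx": -0.075, "dy": -0.105, "dz": 0, "rx": 0.1, "ry": 0.1, "rz": 24},
    {"dx": -0.105, "dy": -0.145, "dz": 0, "rx": 0.1, "ry": 0.1, "rz": 33},
    {"dx": -0.12, "dy": -0.167, "dz": 0, "rx": 0.1, "ry": 0.1, "rz": 40}
  ]
}}

```text
time: 14.68
position: [0.4375, 0.1588, 0.2222]
tool_rot: [0.573, 0.82, 0.0, -0.0]
ft_force: [0.4, -0.1, -0.7]
grip_width: 0.048
```

```bash
python3 st.py
python3 - <<'E'
from h import *
from rig import telemetry,viewer
c=viewer.camera("wrist");cv2.imwrite("pics/w5.png",c["img"])
print(to_tool(telemetry.get_obs(),[.437,.159,.22],0))
E
```

```text
14.675 [0.4375 0.1588 0.2222] (array([0.2006, 0.0495, 0.0803]), np.float64(20.08), array([-103.1, -147.5,   -0. ]), array([-1.e-04,  3.e-04, -1.e+00])) [ 0.42 -0.13 -0.67] [-0.08  0.01 -0.02] 0.04800682170632386 [-0.445 -0.075  0.131  0.016 -0.063  0.508]
(array([0.0022, 0.    , 0.0022]), np.float64(19.91), array([ 1.033e+02,  1.473e+02, -1.000e-01]), array([-2.0e-04, -1.7e-03, -1.0e+00]))
```

View pics/w5.png

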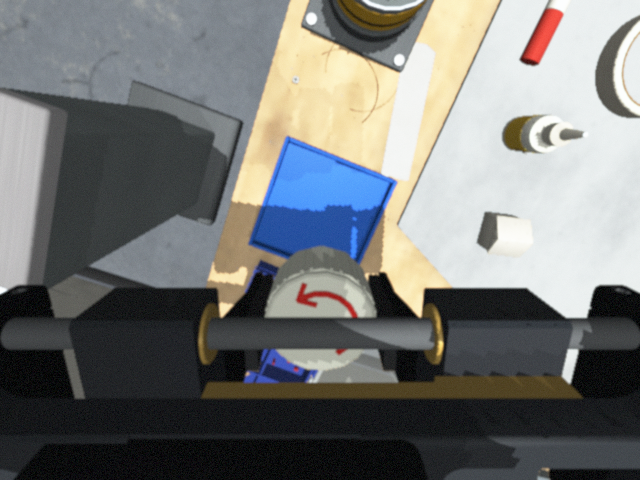

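The cap is held, with its arrow unchanged in the jaws. The tray is below it, seen obliquely at about (322,200). I square up over the tray.

Request:
{"method": "step_arm", "body": {
  "targets": [
    {"dx": 0.001, "dy": 0, "dz": 0, "rx": 0, "ry": 0, "rz": 8},
    {"dx": 0.002, "dy": 0, "dz": 0, "rx": 0, "ry": 0, "rz": 16},
    {"dx": 0.002, "dy": 0, "dz": 0, "rx": 0, "ry": 0, "rz": 20},
    {"dx": 0.002, "dy": 0, "dz": 0, "rx": 0, "ry": 0, "rz": 20},
    {"dx": 0.002, "dy": 0, "dz": 0, "rx": 0, "ry": 0, "rz": 20}
  ]
}}

```text
time: 15.35
position: [0.437, 0.1591, 0.2222]
tool_rot: [0.707, 0.707, -0.001, 0.0]
ft_force: [-0.7, -0.5, -0.6]
grip_width: 0.0481
```

Run:
```python
from h import *
from rig import telemetry,viewer
o=telemetry.get_obs();print(o["position"],o["q"],to_tool(o,[.437,.159,.05],0))
```

```text
[0.43695834 0.15907877 0.22219275] [ 0.10910695  0.34313494  1.84297401 -0.00191368  0.95598867  0.11013291] (array([2.000e-04, 1.000e-04, 1.722e-01]), np.float64(0.0), array([ 1.272e+02,  1.272e+02, -1.000e-01]), array([-3.0e-04, -1.6e-03, -1.0e+00]))
```

Request:
{"method": "step_arm", "body": {
  "targets": [
    {"dx": 0, "dy": 0, "dz": 0.025, "rx": 0, "ry": 0.09, "rz": 0},
    {"dx": 0, "dy": 0, "dz": 0.07, "rx": 0, "ry": 0.09, "rz": 0},
    {"dx": 0, "dy": 0, "dz": 0.12, "rx": 0, "ry": 0.09, "rz": 0},
    {"dx": 0, "dy": 0, "dz": 0.158, "rx": 0, "ry": 0.09, "rz": 0},
    {"dx": 0, "dy": 0, "dz": 0.172, "rx": 0, "ry": 0.09, "rz": 0}
  ]
}}

```text
time: 15.98
position: [0.4359, 0.1588, 0.0484]
tool_rot: [0.707, 0.707, -0.002, -0.001]
ft_force: [0.2, -0.1, -0.6]
grip_width: 0.0481
```

Run:
```python
from h import *
from rig import telemetry,viewer
c=viewer.camera("top");cv2.imwrite("pics/t6.png",cv2.resize(c["img"][220:380,300:500],None,fx=4,fy=3.75))
o=telemetry.get_obs();print(o["position"],o["ft_force"],to_tool(o,[.437,.159,.028],0))
```

```text
[0.43588242 0.15870525 0.04793472] [ 0.06173655  0.15468267 -1.93143948] (array([0.0003, 0.0012, 0.0199]), np.float64(0.04), array([-127.1, -127.2,    0.3]), array([-4.4e-03, -5.0e-04, -1.0e+00]))
```

View pics/t6.png

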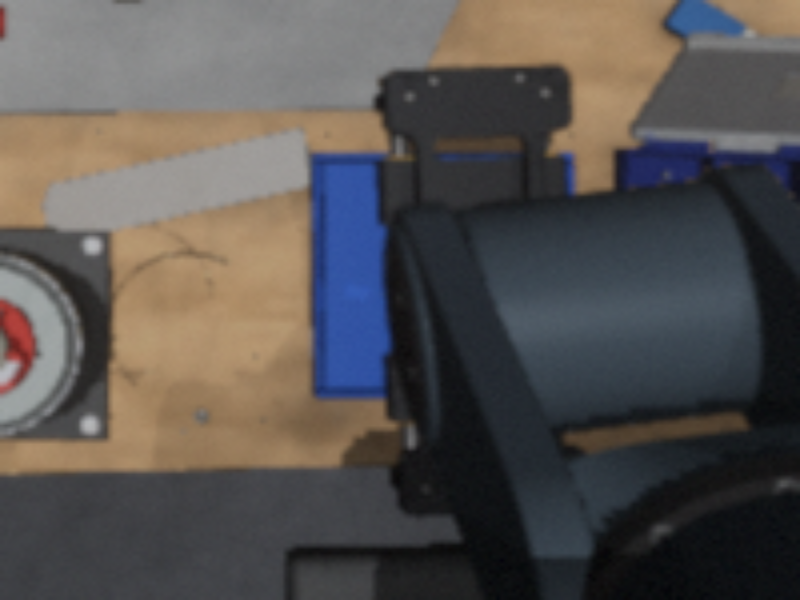

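The top crop shows the gripper over the tray and clear of the toolbox. I lower it gently.

Request:
{"method": "step_arm", "body": {
  "targets": [
    {"dx": 0, "dy": 0.0005, "dz": 0.005, "rx": -0.25, "ry": 0, "rz": 0},
    {"dx": 0, "dy": 0.0005, "dz": 0.01, "rx": -0.25, "ry": 0, "rz": 0},
    {"dx": 0, "dy": 0.0005, "dz": 0.015, "rx": -0.25, "ry": 0, "rz": 0},
    {"dx": 0, "dy": 0.0005, "dz": 0.018, "rx": -0.25, "ry": 0, "rz": 0},
    {"dx": 0, "dy": 0.0005, "dz": 0.019, "rx": -0.25, "ry": 0, "rz": 0}
  ]
}}

```text
time: 16.65
position: [0.4364, 0.1587, 0.029]
tool_rot: [0.707, 0.707, -0.0, 0.0]
ft_force: [0.5, 0.4, -1.2]
grip_width: 0.0482
```

```bash
python3 st.py
```

```text
16.65 [0.4364 0.1587 0.029 ] (array([ 0.2055, -0.0212, -0.1131]), np.float64(0.03), array([127.2, 127.3,  -0. ]), array([ 3.e-04, -4.e-04, -1.e+00])) [ 0.52  0.36 -1.21] [-0.1   0.06  0.01] 0.04815779732519616 [-0.002  0.016  0.003  0.002 -0.019  0.002]
```

Request:
{"method": "step_arm", "body": {
  "targets": [
    {"dx": 0, "dy": 0, "dz": 0.0008, "rx": 0, "ry": 0, "rz": 0},
    {"dx": 0, "dy": 0, "dz": 0.0016, "rx": 0, "ry": 0, "rz": 0},
    {"dx": 0, "dy": 0, "dz": 0.0024, "rx": 0, "ry": 0, "rz": 0},
    {"dx": 0, "dy": 0, "dz": 0.0032, "rx": 0, "ry": 0, "rz": 0},
    {"dx": 0, "dy": 0, "dz": 0.0036, "rx": 0, "ry": 0, "rz": 0}
  ]
}}

```text
time: 17.27
position: [0.4364, 0.1587, 0.0256]
tool_rot: [0.707, 0.707, -0.0, 0.0]
ft_force: [-0.2, -0.0, 6.6]
grip_width: 0.0481
```

```bash
python3 st.py
```

```text
17.275 [0.4364 0.1587 0.0256] (array([ 0.2055, -0.0212, -0.1165]), np.float64(0.04), array([127.2, 127.3,  -0. ]), array([ 3.e-04, -4.e-04, -1.e+00])) [-0.22 -0.03  6.63] [-0.14  0.26 -0.03] 0.04806174648759927 [ 0.001 -0.002  0.002 -0.    -0.003 -0.002]
```

Contact at 6.6 N, at the expected height. I release with a partial opening, so the fingers clear the tray walls.

Request:
{"method": "step_arm", "body": {
  "targets": [
    {"dx": 0, "dy": 0, "dz": 0.0003, "rx": 0, "ry": 0, "rz": 0},
    {"dx": 0, "dy": 0, "dz": 0, "rx": 0, "ry": 0, "rz": 0},
    {"dx": 0, "dy": 0, "dz": 0, "rx": 0, "ry": 0, "rz": 0},
    {"dx": 0, "dy": 0, "dz": 0, "rx": 0, "ry": 0, "rz": 0},
    {"dx": 0, "dy": 0, "dz": 0, "rx": 0, "ry": 0, "rz": 0}
  ],
  "gripper": 0.72
}}

```text
time: 17.9
position: [0.4364, 0.1587, 0.0256]
tool_rot: [0.707, 0.707, -0.0, 0.0]
ft_force: [0.1, 0.8, -0.2]
grip_width: 0.0625
```

```bash
python3 st.py
```

```text
17.9 [0.4364 0.1587 0.0256] (array([ 0.2055, -0.0212, -0.1165]), np.float64(0.04), array([127.2, 127.3,  -0. ]), array([ 4.e-04, -4.e-04, -1.e+00])) [ 0.14  0.84 -0.16] [-0.07  0.04 -0.04] 0.062481022426341785 [ 0.001  0.     0.     0.     0.    -0.001]
```

Request:
{"method": "step_arm", "body": {
  "targets": [
    {"dx": 0, "dy": 0, "dz": -0.008, "rx": 0, "ry": 0, "rz": 0},
    {"dx": 0, "dy": 0, "dz": -0.025, "rx": 0, "ry": 0, "rz": 0},
    {"dx": 0, "dy": 0, "dz": -0.05, "rx": 0, "ry": 0, "rz": 0},
    {"dx": 0, "dy": 0, "dz": -0.09, "rx": 0, "ry": 0, "rz": 0},
    {"dx": 0, "dy": 0, "dz": -0.13, "rx": 0, "ry": 0, "rz": 0}
  ]
}}

```text
time: 18.52
position: [0.436, 0.1587, 0.1571]
tool_rot: [0.707, 0.707, -0.0, 0.0]
ft_force: [0.5, -0.2, -0.1]
grip_width: 0.0624
```

Request:
{"method": "step_arm", "body": {
  "targets": [
    {"dx": 0.02, "dy": 0, "dz": -0.03, "rx": 0, "ry": 0, "rz": 0},
    {"dx": 0.07, "dy": 0, "dz": -0.05, "rx": 0, "ry": 0, "rz": 0},
    {"dx": 0.13, "dy": 0, "dz": -0.06, "rx": 0, "ry": 0, "rz": 0},
    {"dx": 0.19, "dy": 0, "dz": -0.06, "rx": 0, "ry": 0, "rz": 0},
    {"dx": 0.21, "dy": 0, "dz": -0.06, "rx": 0, "ry": 0, "rz": 0}
  ]
}}

```text
time: 19.15
position: [0.4353, 0.3716, 0.2177]
tool_rot: [0.706, 0.709, 0.001, 0.0]
ft_force: [-0.6, -0.5, -0.0]
grip_width: 0.063
```

Request:
{"method": "step_arm", "body": {
  "targets": [
    {"dx": 0, "dy": 0, "dz": 0, "rx": 0, "ry": 0, "rz": 0},
    {"dx": 0, "dy": 0, "dz": 0, "rx": 0, "ry": 0, "rz": 0},
    {"dx": 0, "dy": 0, "dz": 0, "rx": 0, "ry": 0, "rz": 0},
    {"dx": 0, "dy": 0, "dz": 0, "rx": 0, "ry": 0, "rz": 0},
    {"dx": 0, "dy": 0, "dz": 0, "rx": 0, "ry": 0, "rz": 0}
  ]
}}

```text
time: 19.77
position: [0.4355, 0.371, 0.2178]
tool_rot: [0.706, 0.708, 0.001, 0.0]
ft_force: [0.1, -0.3, 0.3]
grip_width: 0.0628
```

Run:
```python
from h import *
from rig import telemetry,viewer
c=viewer.camera("top");cv2.imwrite("pics/t7.png",c["img"])
W=world(c);z=W[...,2]
m=(abs(z-.038)<.006)&(np.hypot(W[...,0]-.4365,W[...,1]-.159)<.035); print(m.sum(),np.median(z[m]),W[m].mean(0),W[m].std(0))
s=viewer.camera("scene");W=world(s);z=W[...,2]
m=(abs(z-.038)<.006)&(np.hypot(W[...,0]-.4365,W[...,1]-.159)<.035); print(m.sum(),np.median(z[m]),W[m].mean(0))
cv2.imwrite("pics/s7.png",s["img"])
o=telemetry.get_obs();print(o["time"],o["position"],o["ft_force"])
```

```text
574 0.037377940282899785 [0.43631129 0.15887479 0.03737488] [0.01211386 0.01209028 0.00176041]
727 0.038112925709012334 [0.43302329 0.15838572 0.03798076]
19.875 [0.43546176 0.37131974 0.21775575] [-0.87543786  0.33449843  0.53281397]
```

View pics/t7.png

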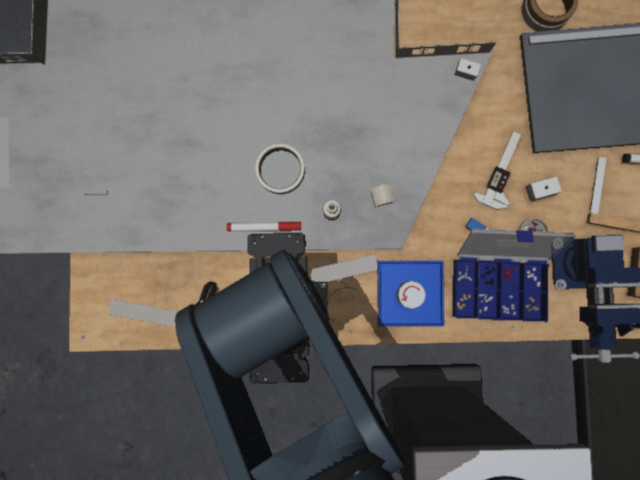

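View pics/s7.png

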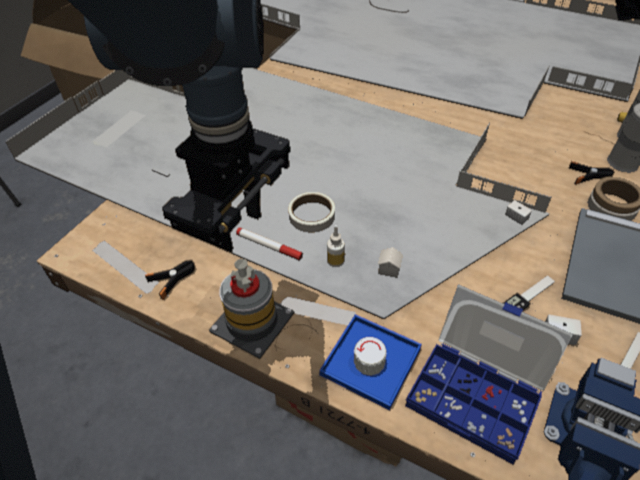

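The cap stands top up in the tray, at (411,294) in the top view and (370,355) in the scene view. The collar on the tin looks whole, and the marker, bottle and house are at their original pixels. The robot touches nothing.

```bash
python3 -c "
from rig import robot; print(robot.hand_in())"
```

```text
the job is handed in; nothing more can be done
None
```

The tin is open: its cap stands top up in the blue tray, released, and the job is handed in. The hand-in gave no verdict, so this rests on my own checks.

- **Push and turn:** I gripped the cap by its sides and pushed it down about 11.4 mm until it landed. I then turned it 60° anticlockwise. Readings between moves stayed between about 14 and 17.5 N during the turn, and the arrow on the cap turned with the jaws.
- **Lift and place:** The cap came straight off with almost no load on the wrist. It was set on the tray floor while still held, at 6.6 N contact and at the expected height, then released with the gripper only part open to clear the tray walls.
- **Final views:**
  - The cap's top is about 38 mm above the bench, as it should be, and within about 5 mm of the tray's centre.
  - The collar looks intact.
  - The marker, glue bottle and house are at the same pixels as at the start.
  - The arm is clear of everything, at about 20 s of the 72 s allowed.

**Disagreements:** The scene camera placed things 2 to 5 mm nearer in x than the other cameras, so I used the top and wrist cameras for the cap. The wrist force readings were noisy by about 1 N.

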